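Set out the dried-flower centrepiece on its plank

ROBOT

A 6-joint arm with a two-finger parallel gripper is mounted at the origin on the work surface. World frame = base frame: x ahead of the robot, y to its left, z up, the work surface at z = 0. Lengths are in m, angles in rad, forces in N, time in s.
With the tool pointing down it reaches from about 0.3 to 0.75 m from the base axis. Payload 8.5 kg.
Tool frame: the origin (TCP) lies at the very end of the fingers, on their centre line; the grasp point (between the pads) lies 19 mm behind it; z points along the fingers, y is the line along which they close (so a half turn about z gives the same grasp; the last joint's range is limited). The gripper opens to 85 mm and grips with 20 to 120 N. Pads are 22 mm wide; open, the fingers measure 114 mm over their backs; the gripper's body (76 mm by 85 mm) begins 54 mm behind the grasp point. The pads swing forward as they close: fully open they stand 13 mm farther back than shut.
Start: joints at [-1.446, 0.381, 1.297, -0, 1.464, -0.215], TCP at [0.183, -0.519, 0.231] pointing down, gripper open.
Joint ranges: [-3.11, 3.11], [-0.89, 2.33], [0.22, 2.48], [-1.42, 4.56], [0.17, 2.85], [-2.88, 2.88]. Speed limits (rad/s): [2.39, 2.39, 3.14, 3.14, 3.14, 3.14].

INTERFACE

Orientations are given as a unit quaternion [x, y, z, w].
In Python, from station import robot gives the robot as it stands.
- The arm moves only by the tool carry_out, never from a script. Its argument "series" is a list of rows, each a list of 2 entries, a list of its own where there are three numbers: the shift along the tool's x, y, z scaled (see below), then the turn, a rotation vector about the tool's x, y, z scaled (see below). A call has 1 to 20 rows; each row shifts and turns the commanded pose from where the row before left it, along the tool's axes as they then stand; what a row does not reach is not made up. The controller multiplies each number of a shift by 30 mm and each number of a turn by 6 degrees. A row lasts 1/10 s, in which the tool goes at most 50 mm and 8.59 degrees, less where a joint would pass 70% of its speed; a pose out of reach is approached as far as the arm can. A call with a number of a shift or a turn outside -1 to 1 is refused whole. A call with a gripper value outside its range is refused whole. "claw" is the opening, from -1 (shut) to 1 (fully open), set as the call begins (left out, the last holds). The fingers move at their own pace and stop on an object; the grip force is fixed at half the most. Time passes only in rows, so rows that do not move let the fingers close. It gives the time, the measured TCP pose, the force, the opening and the grip force at its end, in the units of the state.
- robot.read_state(): the state, without advancing time (a new reading comes with each control period).
- robot.camera(name): name is "side" or "top"; returns a dict with "img" (420x560x3 uint8, red, green, blue), "z_map" (420x560 float32, m along the optical axis (not along the pixel's ray), 0 where there is no reading), "fx", "fy", "cx", "cy" (pixels), "R" (3x3) and "t" (3): a world point X has camera coordinates R X + t. Camera axes: x right, y down, z forward; pixel columns grow to the right and rows downward; lengths in m; the calibration is good to about 2 mm. A picture is of the moment at which its call begins.
- robot.finish_job(): hands the job in; it is judged then, once.
The state is a dict: "clock": time; "joints": joint angles; "joint_velocities": joint speeds; "joint_efforts": joint torques, N m; "tool_pos": TCP position; "tcp_rot": TCP orientation; "contact_force": force on the tool from outside, world axes, zero at the start; "wrist_torque": the same for the moment, N m; "gripper_width": opening from 0.0 (shut) to 1.0 (fully open); "gripper_force": force on a finger pad.
Only numpy, scipy, OpenCV 4.12 (cv2) and the standard library are available. Lean on these libraries where they do the work, as an engineer would, in place of code of your own. Each camera call takes 0.05 s, during which the arm holds its last target. There are 200 camera calls.

TASK

Set out the sample centrepiece on the walnut plank: stand the birch log in the middle of the slate tile with the blue vase upright and centred on top of the log, the terracotta pot in the middle of the wood slice, and the white candle on the plank's centre line midway between the log and the pot. Stand the brass cup on the bench in front of the plank, on the robot's side, squarely opposite the candle and about 20 mm clear of the plank's long edge. Tip nothing over, leave the spool and the pliers where they lie, and leave everything standing upright and let go.

Things in the scene. Friction and masses are not known exactly. Their poses are not given: they have to be found in the camera images.
- log: short piece of birch log, the stand for the vase: upright cylinder 56 mm in diameter, 45 mm high, white bark with dark flecks, flat pale-wood top with a growth ring. Loose, about 80 g. Origin at the centre of its underside, z up.
- vase: blue ceramic bud vase, 80 mm high: foot 40 mm in diameter, straight-sided body 48 mm in diameter from 10 to 48 mm above the foot, narrow 24 mm neck, 32 mm lip. Loose, about 120 g. Origin at the centre of its underside, z up.
- candle: white pillar candle with a short black wick: upright cylinder 44 mm in diameter, 72 mm high. Loose, about 100 g. Origin at the centre of its underside, z up.
- pot: small empty terracotta flowerpot, 55 mm high: base 44 mm in diameter, widening to 54 mm, with a straight rim band 62 mm in diameter from 32 to 55 mm above the base (grip it there). Loose, about 120 g. Origin at the centre of its underside, z up.
- cup: small open brass tealight cup, 52 mm high, rim 50 mm in outer diameter, slightly narrower at the foot. Loose, about 90 g. Origin at the centre of its underside, z up.
- plank: dark walnut display plank, fixed to the bench: 110 mm (its x) by 360 mm (its y, its length), 18 mm thick. Origin at the centre of its underside; its -x points to its long side facing the robot (within 13 degrees of the world's -x), +y to its left end as the robot sees it. It carries the slate tile near one end and the wood slice near the other, both centred 125 mm from its middle on its centre line; which end has which changes.
- slate: dark grey square slate tile, 100 by 100 mm, 8 mm thick, fixed on the plank (its underside is 18 mm above the bench). Origin at the centre of its underside, z up.
- slice: round wood slice with dark bark edge and pale ringed top, 96 mm in diameter, 12 mm thick, fixed on the plank (its underside is 18 mm above the bench). Origin at the centre of its underside, z up.
- spool: bystander: green spool of florist's wire, 50 mm in diameter, 28 mm high, lying loose on the bench between the things. Not to be disturbed. Origin at the centre of its underside.
- pliers: bystander: pliers with yellow handles, about 140 mm long, 50 mm wide, 12 mm thick, lying loose on the bench, jaws to its +x. Not to be disturbed. Origin near its middle, on the bench.
Things that resemble listed ones, but are neither listed nor needed, are in the scene too. What is shaped like the log but green or purple is not meant.

How it is judged:
At the end, for the whole second after the job is handed in: Log within 12 mm of the tile's middle, vase on it within 10 mm, pot within 12 mm of the slice's middle, candle on the plank within 15 mm of midway; cup on the bench, 4 to 46 mm in front of the plank, within 15 mm of opposite its middle; all upright within 0.1 rad, at rest (horizontal distance between log and slate below 0.012 m and z of log in the frame of slate between 0.004 and 0.012 m and horizontal distance between vase and log below 0.01 m and z of vase in the frame of log between 0.041 and 0.049 m and horizontal distance between pot and slice below 0.012 m and z of pot in the frame of slice between 0.008 and 0.016 m and horizontal distance between candle and plank below 0.015 m and z of candle in the frame of plank between 0.014 and 0.022 m and x of cup in the frame of plank between -0.126 and -0.084 m and y of cup in the frame of plank between -0.015 and 0.015 m and height (world z) of cup below 0.004 m and angle between each of log, vase, candle, pot, cup's own z axis and vertical below 0.1 rad and linear speed of each of log, vase, candle, pot, cup below 0.02 m/s and angular speed of each of log, vase, candle, pot, cup below 0.2 rad/s); the robot touches nothing.
It fails at once if the spool is knocked away from where it lay (more than 30 mm) (distance of spool from where it was at the start of the episode above 0.03 m).
It fails at once if the pliers is knocked away from where it lay (more than 30 mm) (distance of pliers from where it was at the start of the episode above 0.03 m).
It fails at once if one of the five things is tipped over (more than 0.8 rad) (angle between any of log, vase, candle, pot, cup's own z axis and vertical above 0.8 rad).
It also fails if it takes over 118 s, if anything falls off the work surface, if the arm or the gripper's body presses on something with over 40 N, if the wrist force passes 120 N, or if a joint passes its speed limit or range.

## Working session

There is one attempt and no reset: what is moved stays moved. The work goes in short steps, Python scripts to look and compute and a tool call to move; the robot and the scene stay as the last step left them, time stands still between calls to the robot, and variables do not carry over. Pictures are saved under pics/ and viewed, at most 14 in all, crops included, and the job is handed in when it is done.

Besides the shell and the picture viewer there is one more tool, called after "Call:" as name(argument=value, ...) on one line, values as JSON. carry_out: Moves the arm, as the interface text tells. Its arguments: {"type":"object","properties":{"series":{"type":"array"},"claw":{"type":"number"}},"required":["series"]}

```bash
mkdir -p pics; ls
python3 - <<'E'
from station import robot
import cv2,numpy as np
s=robot.read_state();print(s)
for n in("top","side"):
    c=robot.camera(n);cv2.imwrite(f"pics/{n}0.png",c["img"][...,::-1]);np.savez(f"{n}0.npz",**c)
    print(n,c["fx"],c["fy"],c["cx"],c["cy"],c["R"].round(3).tolist(),c["t"],(-c["R"].T@c["t"]).round(3))
E
```

```text
pics
{'clock': 0.0, 'joints': array([-1.44627607e+00,  3.81192763e-01,  1.29826287e+00, -2.38654249e-05,
        1.46362172e+00, -2.15300818e-01]), 'joint_velocities': array([-1.03059005e-03,  4.09956080e-05,  1.30547733e-03,  2.48905527e-03,
       -1.86728963e-04,  2.81294798e-04]), 'joint_efforts': array([ 1.16570784e-03, -4.48467565e+01, -2.31281215e+01, -1.84169348e-04,
        4.72344036e-03,  2.43387228e-05]), 'tool_pos': array([ 0.18327828, -0.51824474,  0.23071281]), 'tcp_rot': array([ 9.85599409e-01,  1.69095397e-01,  2.18327511e-05, -7.42122018e-04]), 'contact_force': array([-0.16686249,  0.28762281,  0.36848833]), 'wrist_torque': array([-0.00640571,  0.03732142,  0.01779485]), 'gripper_force': 0.0, 'gripper_width': 1.000940227298665}
top 546.3855720608589 546.3855720608589 284.8879904321054 209.52223025796977 [[0.012, -1.0, 0.014], [-0.998, -0.013, -0.06], [0.06, -0.013, -0.998]] [-0.00359133  0.47849729  1.13897056] [0.409 0.017 1.165]
side 494.1253439124587 494.1253439124587 274.97113174254304 205.90093796542965 [[-0.938, -0.347, -0.019], [-0.153, 0.462, -0.873], [0.312, -0.816, -0.487]] [0.46545068 0.10726161 0.96736718] [0.151 0.901 0.573]
```

View pics/top0.png

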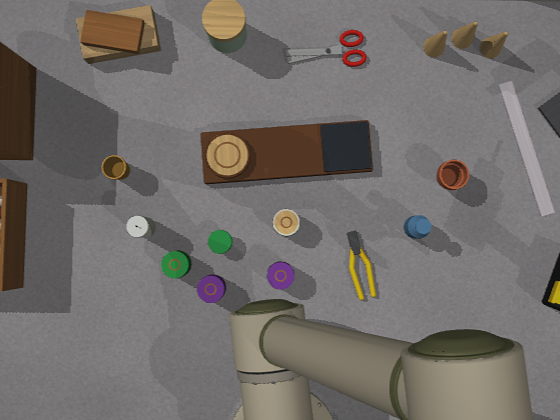

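View pics/side0.png

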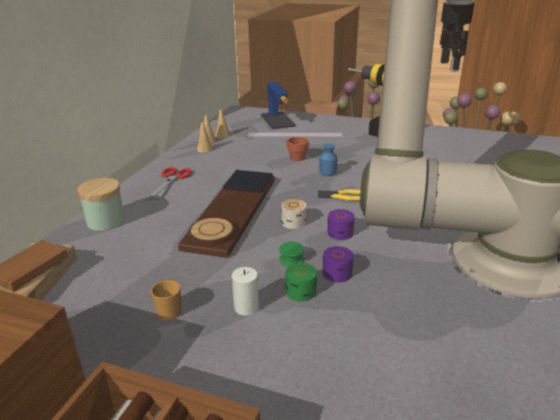

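The top view shows: log (286,222), vase (418,227), candle (138,227), pot (453,175), cup (115,167), spool (220,241), pliers (361,265). The plank's corners are about (202,132) to (371,170), with the slice at (228,155) and the slate at (346,147). Green and purple logs are decoys at (175,264), (210,288) and (281,275).

```bash
cat > h.py <<'E'
import cv2,numpy as np
from scipy.spatial.transform import Rotation as Ro
def cloud(c):
    v,u=np.mgrid[:420,:560];z=c["z_map"]
    p=np.stack([(u-c["cx"])/c["fx"]*z,(v-c["cy"])/c["fy"]*z,z],-1)
    return (p-c["t"])@c["R"]
def ray(c,u,v,h):
    d=np.array([(u-c["cx"])/c["fx"],(v-c["cy"])/c["fy"],1])@c["R"];o=-c["R"].T@c["t"]
    return o+d*(h-o[2])/d[2]
def blob(P,c,u,v,h0,h1,r=22):
    """contour of the biggest region near (u,v) with height h0..h1 -> circle on the plane of its mean height"""
    m=((P[...,2]>h0)&(P[...,2]<h1)&(c["z_map"]>0)).astype(np.uint8)
    w=np.zeros_like(m);cv2.circle(w,(u,v),r,1,-1);m*=w
    q=max(cv2.findContours(m,0,cv2.CHAIN_APPROX_NONE)[0],key=cv2.contourArea)
    h=np.median(P[...,2][m>0])
    xy=np.array([ray(c,*p[0],h)[:2] for p in q],np.float32)
    (x,y),R=cv2.minEnclosingCircle(xy);e=cv2.fitEllipse(xy)
    return np.round([x,y,2*R,*e[0],*e[1],h],4)
E
python3 - <<'E'
from h import *
c=dict(np.load("top0.npz"));P=cloud(c)
for n,u,v,a,b in[("log",286,222,.036,.054),("vaselip",418,227,.07,.09),("vasebody",418,227,.03,.09),("candle",138,227,.062,.078),("pot",453,175,.046,.062),("cup",115,167,.044,.06),("spool",220,241,.02,.036),("slice",228,155,.025,.036),("green",175,264,.02,.1),("purple1",210,288,.02,.1),("purple2",281,275,.02,.1)]:
    print(n,blob(P,c,u,v,a,b,30 if n=="slice" else 22))
z=P[...,2];m=((z>.012)&(z<.04)).astype(np.uint8);w=np.zeros_like(m);w[110:195,190:385]=1
q=max(cv2.findContours(m*w,0,cv2.CHAIN_APPROX_NONE)[0],key=cv2.contourArea)
xy=np.array([ray(c,*p[0],.018)[:2] for p in q],np.float32);print("plank",cv2.minAreaRect(xy))
g=c["img"].astype(int);s=((z>.022)&(z<.034)&(g.max(-1)<70)).astype(np.uint8);w[:]=0;w[115:180,312:380]=1
q=max(cv2.findContours(s*w,0,cv2.CHAIN_APPROX_NONE)[0],key=cv2.contourArea)
print("slate",cv2.minAreaRect(np.array([ray(c,*p[0],.026)[:2] for p in q],np.float32)))
m=((g[...,0]>150)&(g[...,2]<80)&(g[...,1]>120)).astype(np.uint8)
print("pliers",[P[v,u].round(3) for u,v in[(353,235),(358,250),(362,297),(374,296),(352,270),(370,265)]])
print("bench z",np.median(z[200:215,240:270]), z[345//2, 300])
E
```

```text
log [0.4509 0.0011 0.0567 0.4512 0.001  0.0539 0.0541 0.0447]
vaselip [ 0.4455 -0.272   0.031   0.4455 -0.2721  0.029   0.0298  0.079 ]
vasebody [ 0.4462 -0.2676  0.0517  0.4452 -0.268   0.0454  0.0497  0.0567]
candle [0.4385 0.2972 0.0459 0.4384 0.2977 0.0413 0.044  0.0713]
pot [ 0.5538 -0.342   0.0636  0.5535 -0.3421  0.06    0.0622  0.0529]
cup [0.5589 0.3549 0.0508 0.5596 0.3548 0.0473 0.0487 0.0507]
spool [0.41   0.1388 0.0497 0.4098 0.1388 0.0472 0.048  0.0272]
slice [0.5908 0.1258 0.0964 0.5907 0.1257 0.0933 0.0942 0.0299]
green [0.3633 0.2254 0.0594 0.3626 0.2255 0.0539 0.0577 0.0445]
purple1 [0.3143 0.1522 0.0583 0.3141 0.1523 0.0541 0.0569 0.0444]
purple2 [0.3428 0.0117 0.0573 0.3425 0.0113 0.054  0.0546 0.0446]
plank ((0.6015906929969788, 0.001663312315940857), (0.11020175367593765, 0.35877445340156555), 5.139265060424805)
slate ((0.6132364869117737, -0.12259002029895782), (0.10018279403448105, 0.10029476135969162), 5.19132137298584)
pliers [array([ 0.427, -0.142,  0.012]), array([ 0.395, -0.153,  0.01 ]), array([ 0.297, -0.162,  0.009]), array([ 0.298, -0.188,  0.004]), array([ 0.353, -0.141,  0.011]), array([ 0.364, -0.179,  0.009])]
bench z -0.0007500716729558932 0.016313573869962152
```

```bash
cat >> h.py <<'E'
T=dict(pot=(.5537,-.342),slice=(.5908,.1258),log=(.451,.001),slate=(.6132,-.1227),vase=(.4455,-.2718),candle=(.4385,.2974),mid=(.602,.0016),cup=(.5592,.3549),front=(.5000,-.0076))
def go(*a,yaw=5.15):
    """chain of (name or xy, z): shifts in tool units at the wanted yaw, first from the measured pose"""
    from station import robot
    s=robot.read_state();p=s["tool_pos"];R=Ro.from_quat(s["tcp_rot"])
    y=np.deg2rad(yaw);W=np.array([[np.cos(y),np.sin(y),0],[np.sin(y),-np.cos(y),0],[0,0,-1]])
    print("t",round(s["clock"],2),"pos",p.round(4),"turn",((R.inv()*Ro.from_matrix(W)).as_rotvec(True)/6).round(3),"w",round(s["gripper_width"]*85,1),"grip",round(s["gripper_force"],1),"F",s["contact_force"].round(1))
    for n,z in a:
        q=np.array([*(T[n] if n in T else n),z]);print(n,z,"units",(W.T@(q-p)/.03).round(2));p=q
E
python3 -c "
from h import *
go(('pot',.1),('pot',.019),('pot',.16),('slice',.16),('slice',.05),('slice',.13),('log',.13),('log',.01),('log',.13),('slate',.13),('slate',.036))"
```

```text
t 0.1 pos [ 0.1833 -0.5183  0.2308] turn [-1.200e-02 -1.000e-03  2.387e+00] w 84.8 grip 0.0 F [ 0.1 -0.2 -0.2]
pot 0.1 units [12.82 -4.74  4.36]
pot 0.019 units [0.  0.  2.7]
pot 0.16 units [ 0.   0.  -4.7]
slice 0.16 units [  2.63 -15.42   0.  ]
slice 0.05 units [0.   0.   3.67]
slice 0.13 units [ 0.    0.   -2.67]
log 0.13 units [-5.01  3.72  0.  ]
log 0.01 units [0. 0. 4.]
log 0.13 units [ 0.  0. -4.]
slate 0.13 units [5.01 4.59 0.  ]
slate 0.036 units [0.   0.   3.13]
```

Call:
carry_out(series=[[[0, 0, 0], [0, 0, 0.8]], [[0, 0, 0], [0, 0, 0.8]], [[0, 0, 0], [0, 0, 0.79]], [[0.98, -0.36, 0.3], [0, 0, 0]], [[0.98, -0.36, 0.3], [0, 0, 0]], [[0.98, -0.36, 0.3], [0, 0, 0]], [[0.98, -0.36, 0.3], [0, 0, 0]], [[0.98, -0.36, 0.3], [0, 0, 0]], [[0.98, -0.36, 0.3], [0, 0, 0]], [[0.98, -0.36, 0.3], [0, 0, 0]], [[0.98, -0.36, 0.3], [0, 0, 0]], [[0.98, -0.36, 0.3], [0, 0, 0]], [[0.98, -0.36, 0.3], [0, 0, 0]], [[0.98, -0.36, 0.3], [0, 0, 0]], [[0.98, -0.36, 0.3], [0, 0, 0]], [[0.98, -0.36, 0.3], [0, 0, 0]], [[0, 0, 0], [0, 0, 0]], [[0, 0, 0], [0, 0, 0]]], claw=1)

```text
clock: 1.9
tool_pos: [0.5514, -0.3441, 0.1137]
tcp_rot: [0.999, 0.045, -0.001, -0.0]
contact_force: [0.0, 0.6, 0.1]
gripper_width: 0.998
gripper_force: 0.0
```

```bash
python3 -c "
from h import *
go(('pot',.1),('pot',.019))"
```

```text
t 1.9 pos [ 0.5514 -0.3441  0.1137] turn [-0.008  0.01   0.007] w 84.8 grip 0.0 F [0.  0.6 0.1]
pot 0.1 units [ 0.08 -0.06  0.46]
pot 0.019 units [0.  0.  2.7]
```

Call:
carry_out(series=[[[0.08, -0.06, 0.4], [0, 0, 0]], [[0, 0, 0.8], [0, 0, 0]], [[0, 0, 0.8], [0, 0, 0]], [[0, 0, 0.7], [0, 0, 0]], [[0, 0, 0.45], [0, 0, 0]], [[0, 0, 0], [0, 0, 0]], [[0, 0, 0], [0, 0, 0]]])

```text
clock: 2.6
tool_pos: [0.5536, -0.343, 0.0204]
tcp_rot: [0.999, 0.044, 0.0, 0.0]
contact_force: [0.5, -1.2, 0.1]
gripper_width: 1.002
gripper_force: 0.0
```

Call:
carry_out(series=[[[0, 0, 0], [0, 0, 0]], [[0, 0, 0], [0, 0, 0]], [[0, 0, 0], [0, 0, 0]], [[0, 0, 0], [0, 0, 0]], [[0, 0, 0], [0, 0, 0]], [[0, 0, 0], [0, 0, 0]], [[0, 0, 0], [0, 0, 0]], [[0, 0, 0], [0, 0, 0]]], claw=-1)

```text
clock: 3.4
tool_pos: [0.5543, -0.343, 0.0219]
tcp_rot: [0.999, 0.045, 0.001, 0.001]
contact_force: [-1.2, 0.9, 7.4]
gripper_width: 0.689
gripper_force: 62.2
```

```bash
python3 -c "
from h import *
go(('pot',.019))
from station import robot
c=robot.camera('side');cv2.imwrite('pics/s1.png',cv2.resize(c['img'][100:240,200:400,::-1],None,fx=3,fy=3))"
```

```text
t 3.4 pos [ 0.5543 -0.343   0.0219] turn [ 0.021 -0.02  -0.003] w 58.6 grip 62.2 F [-1.2  0.9  7.4]
pot 0.019 units [-0.02 -0.04  0.1 ]
```

View pics/s1.png

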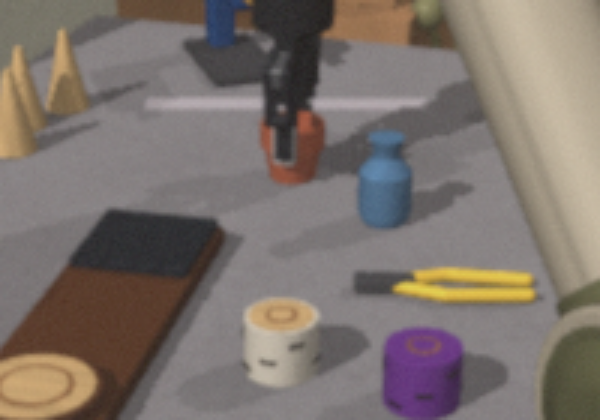

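The gripper holds the pot's rim, with the fingers at (283,130) in the crop and the pot still upright. I'll lift it.

Call:
carry_out(series=[[[0, 0, -0.4], [0, 0, 0]], [[0, 0, -0.7], [0, 0, 0]], [[0, 0, -0.9], [0, 0, 0]], [[0, 0, -0.9], [0, 0, 0]], [[0, 0, -0.9], [0, 0, 0]], [[0, 0, -0.5], [0, 0, 0]], [[0, 0, -0.3], [0, 0, 0]], [[0, 0, 0], [0, 0, 0]], [[0, 0, 0], [0, 0, 0]]])

```text
clock: 4.35
tool_pos: [0.5534, -0.3423, 0.1571]
tcp_rot: [0.999, 0.045, -0.0, -0.0]
contact_force: [-0.4, 0.0, -1.7]
gripper_width: 0.691
gripper_force: 64.6
```

```bash
python3 -c "
from h import *
go(('slice',.16),('slice',.053))
from station import robot
c=robot.camera('side');cv2.imwrite('pics/s2.png',cv2.resize(c['img'][60:200,200:400,::-1],None,fx=3,fy=3))"
```

```text
t 4.35 pos [ 0.5534 -0.3423  0.1571] turn [-0.009  0.009 -0.003] w 58.7 grip 64.6 F [-0.4  0.  -1.7]
slice 0.16 units [  2.64 -15.43  -0.1 ]
slice 0.053 units [0.   0.   3.57]
```

View pics/s2.png

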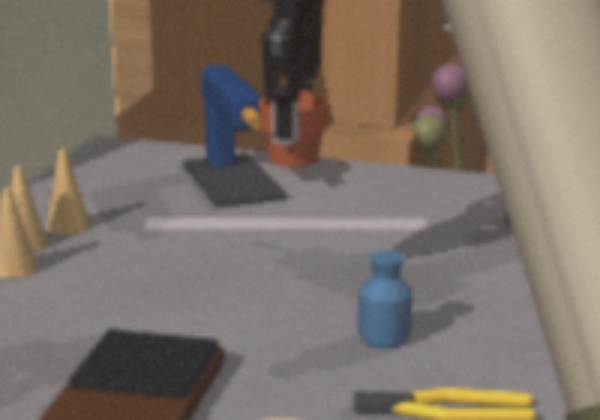

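The pot is held upright at about (293,130) in the crop. Carrying it to the slice.

Call:
carry_out(series=[[[0.08, -0.43, 0], [0, 0, 0]], [[0.12, -0.7, 0], [0, 0, 0]], [[0.17, -1, 0], [0, 0, 0]], [[0.17, -1, 0], [0, 0, 0]], [[0.17, -1, 0], [0, 0, 0]], [[0.17, -1, 0], [0, 0, 0]], [[0.17, -1, 0], [0, 0, 0]], [[0.17, -1, 0], [0, 0, 0]], [[0.17, -1, 0], [0, 0, 0]], [[0.17, -1, 0], [0, 0, 0]], [[0.17, -1, 0], [0, 0, 0]], [[0.17, -1, 0], [0, 0, 0]], [[0.17, -1, 0], [0, 0, 0]], [[0.17, -1, 0], [0, 0, 0]], [[0.17, -1, 0], [0, 0, 0]], [[0.15, -0.8, 0.6], [0, 0, 0]], [[0.08, -0.5, 0.8], [0, 0, 0]], [[0, 0, 0.7], [0, 0, 0]], [[0, 0, 0], [0, 0, 0]], [[0, 0, 0], [0, 0, 0]]])

```text
clock: 6.4
tool_pos: [0.5907, 0.1264, 0.0953]
tcp_rot: [0.999, 0.045, -0.0, -0.0]
contact_force: [1.1, 0.1, -0.5]
gripper_width: 0.688
gripper_force: 64.9
```

```bash
python3 -c "
from h import *
go(('slice',.054))
from station import robot
c=robot.camera('top');P=cloud(c)
cv2.imwrite('pics/t3.png',cv2.resize(c['img'][90:240,150:400,::-1],None,fx=3,fy=3))"
```

```text
t 6.4 pos [0.5907 0.1264 0.0953] turn [-0.001  0.002  0.003] w 58.5 grip 64.9 F [ 1.1  0.1 -0.5]
slice 0.054 units [0.   0.02 1.38]
```

View pics/t3.png

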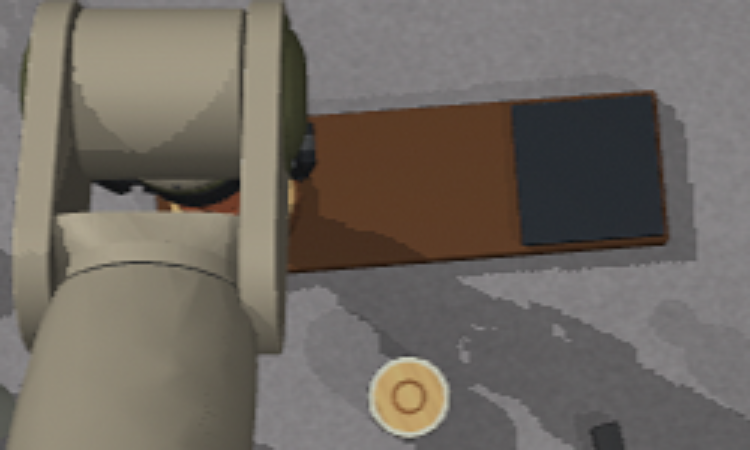

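The arm hides the slice from above (crop around (160,180)), so I'll lower it by its height and the force reading.

Call:
carry_out(series=[[[0, 0, 0.5], [0, 0, 0]], [[0, 0.02, 0.5], [0, 0, 0]], [[0, 0, 0.3], [0, 0, 0]], [[0, 0, 0.1], [0, 0, 0]], [[0, 0, 0.03], [0, 0, 0]], [[0, 0, 0.03], [0, 0, 0]], [[0, 0, 0], [0, 0, 0]], [[0, 0, 0], [0, 0, 0]]])

```text
clock: 7.25
tool_pos: [0.5918, 0.125, 0.052]
tcp_rot: [0.999, 0.045, 0.001, 0.0]
contact_force: [0.1, -0.4, 4.5]
gripper_width: 0.688
gripper_force: 65.2
```

Contact is made (4.5 N). I'll release and lift.

Call:
carry_out(series=[[[0, 0, 0], [0, 0, 0]], [[0, 0, 0], [0, 0, 0]], [[0, 0, 0], [0, 0, 0]], [[0, 0, 0], [0, 0, 0]], [[0, 0, 0], [0, 0, 0]], [[0, 0, -0.3], [0, 0, 0]], [[0, 0, -0.6], [0, 0, 0]], [[0, 0, -0.9], [0, 0, 0]], [[0, 0, -0.9], [0, 0, 0]], [[0, 0, 0], [0, 0, 0]], [[0, 0, 0], [0, 0, 0]]], claw=1)

```text
clock: 8.35
tool_pos: [0.5913, 0.125, 0.1327]
tcp_rot: [0.999, 0.045, 0.001, 0.0]
contact_force: [0.9, -0.1, -0.6]
gripper_width: 0.997
gripper_force: 0.0
```

```bash
python3 -c "
from h import *
go(('log',.13),('log',.01))"
```

```text
t 8.35 pos [0.5913 0.125  0.1327] turn [ 0.001 -0.011 -0.003] w 84.8 grip 0.0 F [ 0.9 -0.1 -0.6]
log 0.13 units [-5.03  3.7   0.09]
log 0.01 units [0. 0. 4.]
```

Call:
carry_out(series=[[[-0.53, 0.4, 0], [0, 0, 0]], [[-0.9, 0.66, 0], [0, 0, 0]], [[-0.9, 0.66, 0], [0, 0, 0]], [[-0.9, 0.66, 0], [0, 0, 0]], [[-0.9, 0.66, 0], [0, 0, 0]], [[-0.9, 0.66, 0.2], [0, 0, 0]], [[0, 0, 0.5], [0, 0, 0]], [[0, 0, 0], [0, 0, 0]], [[0, 0, 0], [0, 0, 0]]])

```text
clock: 9.25
tool_pos: [0.4509, 0.0011, 0.1108]
tcp_rot: [0.999, 0.045, -0.001, -0.0]
contact_force: [0.6, 0.1, 1.2]
gripper_width: 0.999
gripper_force: 0.0
```

```bash
python3 -c "
from h import *
from station import robot
go(('log',.01))
c=robot.camera('top');P=cloud(c);cv2.imwrite('pics/t4.png',c['img'][...,::-1])
print(blob(P,c,225,150,.074,.095,26))"
```

```text
t 9.25 pos [0.4509 0.0011 0.1108] turn [-0.005  0.011 -0.003] w 84.9 grip 0.0 F [0.6 0.1 1.2]
log 0.01 units [0.   0.   3.36]
[0.5905 0.1264 0.0633 0.5902 0.1269 0.0594 0.0611 0.0835]
```

View pics/t4.png

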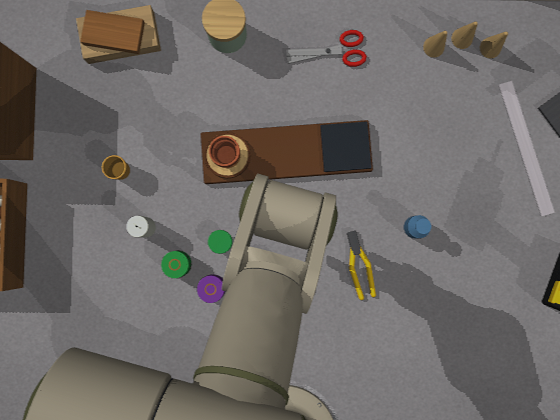

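The pot stands on the slice at (225,152), measured at (0.5905, 0.1264), within 1 mm of its middle. Spool and pliers are untouched. Next, the log.

Call:
carry_out(series=[[[0, 0, 0.5], [0, 0, 0]], [[0, 0, 0.8], [0, 0, 0]], [[0, 0, 0.8], [0, 0, 0]], [[0, 0, 0.8], [0, 0, 0]], [[0, 0, 0.45], [0, 0, 0]], [[0, 0, 0], [0, 0, 0]], [[0, 0, 0], [0, 0, 0]]])

```text
clock: 10.0
tool_pos: [0.4514, 0.0012, 0.011]
tcp_rot: [0.999, 0.045, 0.0, 0.0]
contact_force: [-0.4, 0.6, -0.7]
gripper_width: 1.003
gripper_force: 0.0
```

Call:
carry_out(series=[[[0, 0, 0], [0, 0, 0]], [[0, 0, 0], [0, 0, 0]], [[0, 0, 0], [0, 0, 0]], [[0, 0, 0], [0, 0, 0]], [[0, 0, 0], [0, 0, 0]], [[0, 0, 0], [0, 0, 0]], [[0, 0, 0], [0, 0, 0]], [[0, 0, 0], [0, 0, 0]]], claw=-1)

```text
clock: 10.8
tool_pos: [0.4514, 0.0009, 0.0116]
tcp_rot: [0.999, 0.045, 0.001, 0.0]
contact_force: [-1.4, -0.2, 9.9]
gripper_width: 0.64
gripper_force: 62.1
```

Call:
carry_out(series=[[[0, 0, -0.4], [0, 0, 0]], [[0, 0, -0.8], [0, 0, 0]], [[0, 0, -0.9], [0, 0, 0]], [[0, 0, -0.9], [0, 0, 0]], [[0, 0, -0.4], [0, 0, 0]], [[0, 0, 0], [0, 0, 0]], [[0, 0, 0], [0, 0, 0]]])

```text
clock: 11.5
tool_pos: [0.4506, 0.001, 0.1123]
tcp_rot: [0.999, 0.045, -0.0, -0.0]
contact_force: [-0.4, -0.0, -1.4]
gripper_width: 0.642
gripper_force: 63.4
```

```bash
python3 -c "
from h import *
go(('slate',.12),('slate',.039))"
```

```text
t 11.5 pos [0.4506 0.001  0.1123] turn [-0.     0.001 -0.003] w 54.5 grip 63.4 F [-0.4 -0.  -1.4]
slate 0.12 units [ 5.03  4.59 -0.26]
slate 0.039 units [0.  0.  2.7]
```

Call:
carry_out(series=[[[0.43, 0.4, 0], [0, 0, 0]], [[0.9, 0.82, 0], [0, 0, 0]], [[0.9, 0.82, 0], [0, 0, 0]], [[0.9, 0.82, 0], [0, 0, 0]], [[0.9, 0.82, 0], [0, 0, 0]], [[0.7, 0.64, 0], [0, 0, 0]], [[0.3, 0.27, 0.5], [0, 0, 0]], [[0, 0, 0.8], [0, 0, 0]], [[0, 0, 0.8], [0, 0, 0]], [[0, 0, 0.2], [0, 0, 0]], [[0, 0, 0], [0, 0, 0]], [[0, 0, 0], [0, 0, 0]]])

```text
clock: 12.7
tool_pos: [0.6138, -0.1228, 0.0442]
tcp_rot: [0.999, 0.045, 0.0, 0.0]
contact_force: [0.3, 0.1, 0.4]
gripper_width: 0.635
gripper_force: 63.5
```

```bash
python3 -c "
from h import *
go(('slate',.0375))"
```

```text
t 12.7 pos [ 0.6138 -0.1228  0.0442] turn [ 0.005 -0.009 -0.002] w 54.0 grip 63.5 F [0.3 0.1 0.4]
slate 0.0375 units [-0.02 -0.01  0.22]
```

Call:
carry_out(series=[[[-0.02, 0, 0.12], [0, 0, 0]], [[0, 0, 0.05], [0, 0, 0]], [[0, 0, 0.04], [0, 0, 0]], [[0, 0, 0.03], [0, 0, 0]], [[0, 0, 0], [0, 0, 0]], [[0, 0, 0], [0, 0, 0]]])

```text
clock: 13.3
tool_pos: [0.6129, -0.1228, 0.0377]
tcp_rot: [0.999, 0.045, 0.0, 0.0]
contact_force: [-4.3, 1.2, 7.5]
gripper_width: 0.642
gripper_force: 64.4
```

Call:
carry_out(series=[[[0, 0, 0], [0, 0, 0]], [[0, 0, 0], [0, 0, 0]], [[0, 0, 0], [0, 0, 0]], [[0, 0, 0], [0, 0, 0]], [[0, 0, 0], [0, 0, 0]], [[0, 0, -0.3], [0, 0, 0]], [[0, 0, -0.6], [0, 0, 0]], [[0, 0, -0.9], [0, 0, 0]], [[0, 0, -0.9], [0, 0, 0]], [[0, 0, -0.4], [0, 0, 0]], [[0, 0, 0], [0, 0, 0]], [[0, 0, 0], [0, 0, 0]]], claw=1)

```text
clock: 14.5
tool_pos: [0.6124, -0.1226, 0.1284]
tcp_rot: [0.999, 0.045, -0.001, -0.0]
contact_force: [0.4, 0.2, -0.1]
gripper_width: 0.998
gripper_force: 0.0
```

```bash
python3 -c "
from h import *
go(('vase',.12),('vase',.014))"
```

```text
t 14.5 pos [ 0.6124 -0.1226  0.1284] turn [-0.006  0.012 -0.004] w 84.8 grip 0.0 F [ 0.4  0.2 -0.1]
vase 0.12 units [-5.99  4.45  0.28]
vase 0.014 units [0.   0.   3.53]
```

Call:
carry_out(series=[[[-0.5, 0.37, 0], [0, 0, 0]], [[-0.9, 0.67, 0], [0, 0, 0]], [[-0.9, 0.67, 0], [0, 0, 0]], [[-0.9, 0.67, 0], [0, 0, 0]], [[-0.9, 0.67, 0], [0, 0, 0]], [[-0.9, 0.67, 0], [0, 0, 0]], [[-0.7, 0.52, 0], [0, 0, 0]], [[-0.29, 0.21, 0.2], [0, 0, 0]], [[0, 0, 0.1], [0, 0, 0]], [[0, 0, 0], [0, 0, 0]]])

```text
clock: 15.5
tool_pos: [0.446, -0.271, 0.1192]
tcp_rot: [0.999, 0.045, -0.001, -0.001]
contact_force: [1.0, 1.2, -0.1]
gripper_width: 0.995
gripper_force: 0.0
```

```bash
python3 -c "
from h import *
from station import robot
go(('vase',.014))
c=robot.camera('top');P=cloud(c);print(blob(P,c,345,145,.06,.082,26))
c=robot.camera('side');cv2.imwrite('pics/s5.png',cv2.resize(c['img'][100:240,180:400,::-1],None,fx=3,fy=3))"
```

```text
t 15.5 pos [ 0.446  -0.271   0.1192] turn [-0.018  0.012 -0.002] w 84.6 grip 0.0 F [ 1.   1.2 -0.1]
vase 0.014 units [-0.02  0.03  3.51]
[ 0.612  -0.1188  0.0582  0.6118 -0.1194  0.0537  0.0557  0.0704]
```

View pics/s5.png

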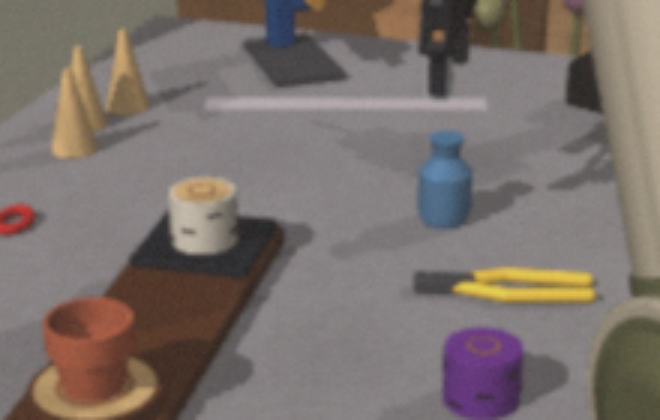

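The log stands on the slate at (203,215) in the crop, measured at (0.612, -0.119), about 3.5 mm from the middle. The vase stands undisturbed at (445,180). Gripping the vase.

Call:
carry_out(series=[[[-0.02, 0.03, 0.5], [0, 0, 0]], [[0, 0, 0.8], [0, 0, 0]], [[0, 0, 0.8], [0, 0, 0]], [[0, 0, 0.8], [0, 0, 0]], [[0, 0, 0.4], [0, 0, 0]], [[0, 0, 0.18], [0, 0, 0]], [[0, 0, 0], [0, 0, 0]], [[0, 0, 0], [0, 0, 0]]])

```text
clock: 16.4
tool_pos: [0.4458, -0.273, 0.0167]
tcp_rot: [0.999, 0.045, 0.001, 0.001]
contact_force: [-0.1, -1.0, -1.0]
gripper_width: 1.0
gripper_force: 0.0
```

Call:
carry_out(series=[[[0, 0, 0], [0, 0, 0]], [[0, 0, 0], [0, 0, 0]], [[0, 0, 0], [0, 0, 0]], [[0, 0, 0], [0, 0, 0]], [[0, 0, 0], [0, 0, 0]], [[0, 0, 0], [0, 0, 0]], [[0, 0, 0], [0, 0, 0]], [[0, 0, 0], [0, 0, 0]]], claw=-1)

```text
clock: 17.2
tool_pos: [0.4455, -0.273, 0.0168]
tcp_rot: [0.999, 0.045, 0.0, 0.0]
contact_force: [-0.5, -0.4, 5.6]
gripper_width: 0.543
gripper_force: 61.9
```

Call:
carry_out(series=[[[0, 0, -0.4], [0, 0, 0]], [[0, 0, -0.8], [0, 0, 0]], [[0, 0, -0.9], [0, 0, 0]], [[0, 0, -0.9], [0, 0, 0]], [[0, 0, -0.9], [0, 0, 0]], [[0, 0, -0.4], [0, 0, 0]], [[0, 0, 0], [0, 0, 0]], [[0, 0, 0], [0, 0, 0]]])

```text
clock: 18.0
tool_pos: [0.445, -0.2725, 0.1448]
tcp_rot: [0.999, 0.045, -0.0, -0.0]
contact_force: [-0.1, -0.0, -2.2]
gripper_width: 0.54
gripper_force: 61.8
```

```bash
python3 -c "
from h import *
from station import robot
go(((.6122,-.1208),.13),((.6122,-.1208),.09))
c=robot.camera('side');cv2.imwrite('pics/s6.png',cv2.resize(c['img'][60:200,240:400,::-1],None,fx=3,fy=3))"
```

```text
t 18.0 pos [ 0.445  -0.2725  0.1448] turn [-0.003  0.002 -0.003] w 45.9 grip 61.8 F [-0.1 -0.  -2.2]
(0.6122, -0.1208) 0.13 units [ 6.   -4.53  0.49]
(0.6122, -0.1208) 0.09 units [0.   0.   1.33]
```

View pics/s6.png

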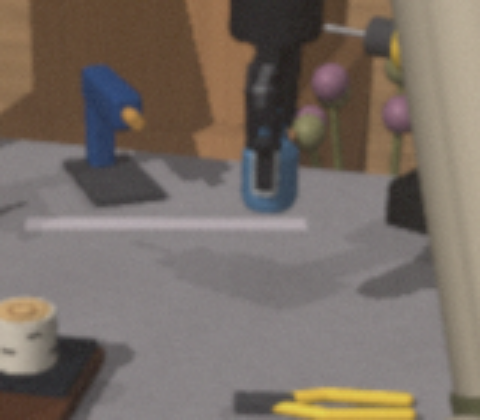

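The vase hangs upright in the gripper at about (270,175) in the crop. Carrying it over the log.

Call:
carry_out(series=[[[0.5, -0.38, 0], [0, 0, 0]], [[0.9, -0.68, 0], [0, 0, 0]], [[0.9, -0.68, 0], [0, 0, 0]], [[0.9, -0.68, 0], [0, 0, 0]], [[0.9, -0.68, 0], [0, 0, 0]], [[0.9, -0.68, 0], [0, 0, 0]], [[0.7, -0.53, 0], [0, 0, 0]], [[0.3, -0.22, 0.5], [0, 0, 0]], [[0, 0, 0.6], [0, 0, 0]], [[0, 0, 0.4], [0, 0, 0]], [[0, 0, 0.1], [0, 0, 0]], [[0, 0, 0], [0, 0, 0]], [[0, 0, 0], [0, 0, 0]]])

```text
clock: 19.35
tool_pos: [0.6125, -0.1218, 0.0975]
tcp_rot: [0.999, 0.044, 0.0, 0.0]
contact_force: [-1.5, 0.5, -0.9]
gripper_width: 0.543
gripper_force: 61.7
```

```bash
python3 -c "
from h import *
from station import robot
go(((.6122,-.1208),.088))
c=robot.camera('side');cv2.imwrite('pics/s7.png',cv2.resize(c['img'][80:240,180:340,::-1],None,fx=3.5,fy=3.5))"
```

```text
t 19.35 pos [ 0.6125 -0.1218  0.0975] turn [ 0.004 -0.008 -0.01 ] w 46.2 grip 61.7 F [-1.5  0.5 -0.9]
(0.6122, -0.1208) 0.088 units [-0.01 -0.03  0.32]
```

View pics/s7.png

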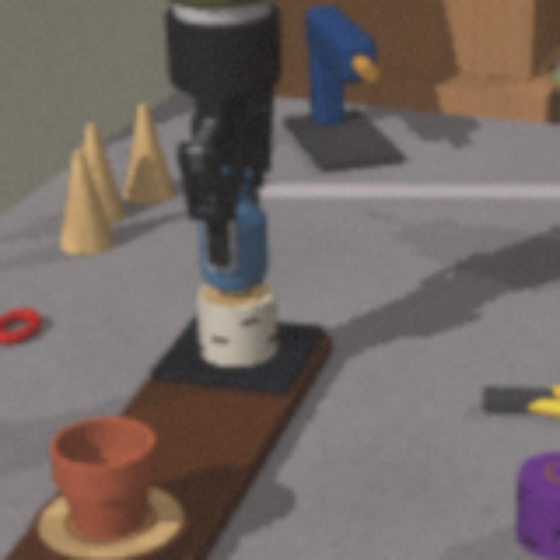

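The vase at (235,250) sits right above the log at (237,325). Lowering.

Call:
carry_out(series=[[[0, -0.03, 0.15], [0, 0, 0]], [[0, 0, 0.08], [0, 0, 0]], [[0, 0, 0.05], [0, 0, 0]], [[0, 0, 0.03], [0, 0, 0]], [[0, 0, 0.02], [0, 0, 0]], [[0, 0, 0], [0, 0, 0]], [[0, 0, 0], [0, 0, 0]]])

```text
clock: 20.1
tool_pos: [0.6124, -0.1203, 0.0878]
tcp_rot: [0.999, 0.045, 0.0, 0.0]
contact_force: [-3.0, 1.5, 5.8]
gripper_width: 0.541
gripper_force: 62.4
```

Call:
carry_out(series=[[[0, 0, 0], [0, 0, 0]], [[0, 0, 0], [0, 0, 0]], [[0, 0, 0], [0, 0, 0]], [[0, 0, 0], [0, 0, 0]], [[0, 0, 0], [0, 0, 0]], [[0, 0, -0.3], [0, 0, 0]], [[0, 0, -0.6], [0, 0, 0]], [[0, 0, -0.9], [0, 0, 0]], [[0, 0, -0.9], [0, 0, 0]], [[0, 0, -0.8], [0, 0, 0]], [[0, 0, -0.2], [0, 0, 0]], [[0, 0, 0], [0, 0, 0]], [[0, 0, 0], [0, 0, 0]]], claw=1)

```text
clock: 21.4
tool_pos: [0.6119, -0.1202, 0.1968]
tcp_rot: [0.999, 0.045, -0.001, -0.0]
contact_force: [0.1, -0.7, 0.2]
gripper_width: 1.0
gripper_force: 0.0
```

```bash
python3 -c "
from h import *
go(('candle',.14),('candle',.024))"
```

```text
t 21.4 pos [ 0.6119 -0.1202  0.1968] turn [-0.009  0.017 -0.003] w 85.0 grip 0.0 F [ 0.1 -0.7  0.2]
candle 0.14 units [ -4.51 -14.38   1.89]
candle 0.024 units [0.   0.   3.87]
```

Call:
carry_out(series=[[[-0.15, -0.48, 0], [0, 0, 0]], [[-0.3, -0.96, 0], [0, 0, 0]], [[-0.3, -0.96, 0], [0, 0, 0]], [[-0.3, -0.96, 0], [0, 0, 0]], [[-0.3, -0.96, 0], [0, 0, 0]], [[-0.3, -0.96, 0], [0, 0, 0]], [[-0.3, -0.96, 0], [0, 0, 0]], [[-0.3, -0.96, 0], [0, 0, 0]], [[-0.3, -0.96, 0], [0, 0, 0]], [[-0.3, -0.96, 0], [0, 0, 0]], [[-0.3, -0.96, 0], [0, 0, 0]], [[-0.3, -0.96, 0], [0, 0, 0]], [[-0.3, -0.96, 0.2], [0, 0, 0]], [[-0.3, -0.96, 0.4], [0, 0, 0]], [[-0.3, -0.96, 0.5], [0, 0, 0]], [[-0.16, -0.46, 0.5], [0, 0, 0]], [[0, 0, 0.3], [0, 0, 0]], [[0, 0, 0], [0, 0, 0]], [[0, 0, 0], [0, 0, 0]]])

```text
clock: 23.3
tool_pos: [0.4392, 0.2967, 0.1412]
tcp_rot: [0.999, 0.044, 0.0, 0.0]
contact_force: [0.5, -0.4, -0.0]
gripper_width: 0.998
gripper_force: 0.0
```

```bash
python3 -c "
from h import *
from station import robot
go(('candle',.024))
c=robot.camera('top');P=cloud(c);cv2.imwrite('pics/t8.png',c['img'][...,::-1])
print('vase lip',blob(P,c,347,140,.135,.165,20),'pot',blob(P,c,225,150,.074,.095,26))"
```

```text
t 23.3 pos [0.4392 0.2967 0.1412] turn [ 0.001 -0.001 -0.01 ] w 84.8 grip 0.0 F [ 0.5 -0.4 -0. ]
candle 0.024 units [-0.02 -0.03  3.91]
vase lip [ 0.6123 -0.1176  0.0312  0.6122 -0.1177  0.029   0.0299  0.1503] pot [0.5903 0.1268 0.0633 0.5901 0.1268 0.0597 0.0611 0.0833]
```

View pics/t8.png

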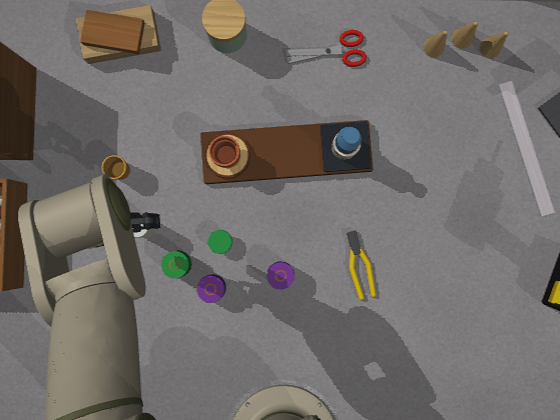

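The vase stands on the log: its lip at (348,138) works out to (0.612, -0.118) at 0.150 m high, about 2 mm off the log's centre. The pot is still right. Gripping the candle.

Call:
carry_out(series=[[[-0.02, -0.03, 0.5], [0, 0, 0]], [[0, 0, 0.8], [0, 0, 0]], [[0, 0, 0.8], [0, 0, 0]], [[0, 0, 0.8], [0, 0, 0]], [[0, 0, 0.7], [0, 0, 0]], [[0, 0, 0.3], [0, 0, 0]], [[0, 0, 0], [0, 0, 0]], [[0, 0, 0], [0, 0, 0]]])

```text
clock: 24.15
tool_pos: [0.4391, 0.298, 0.025]
tcp_rot: [0.999, 0.045, 0.001, -0.0]
contact_force: [-1.0, -0.0, -0.2]
gripper_width: 0.997
gripper_force: 0.0
```

Call:
carry_out(series=[[[0, 0, 0], [0, 0, 0]], [[0, 0, 0], [0, 0, 0]], [[0, 0, 0], [0, 0, 0]], [[0, 0, 0], [0, 0, 0]], [[0, 0, 0], [0, 0, 0]], [[0, 0, 0], [0, 0, 0]], [[0, 0, 0], [0, 0, 0]], [[0, 0, 0], [0, 0, 0]], [[0, 0, 0], [0, 0, 0]]], claw=-1)

```text
clock: 25.05
tool_pos: [0.4386, 0.2982, 0.0248]
tcp_rot: [0.999, 0.045, 0.001, -0.0]
contact_force: [-0.0, -0.7, 5.7]
gripper_width: 0.501
gripper_force: 60.6
```

Call:
carry_out(series=[[[0, 0, -0.4], [0, 0, 0]], [[0, 0, -0.8], [0, 0, 0]], [[0, 0, -0.9], [0, 0, 0]], [[0, 0, -0.9], [0, 0, 0]], [[0, 0, -0.9], [0, 0, 0]], [[0, 0, -0.4], [0, 0, 0]], [[0, 0, 0], [0, 0, 0]], [[0, 0, 0], [0, 0, 0]]])

```text
clock: 25.85
tool_pos: [0.438, 0.2979, 0.1529]
tcp_rot: [0.999, 0.045, -0.0, 0.0]
contact_force: [-0.5, 0.6, -1.9]
gripper_width: 0.502
gripper_force: 61.1
```

```bash
python3 -c "
from h import *
go(('mid',.155),('mid',.043))"
```

```text
t 25.85 pos [0.438  0.2979 0.1529] turn [ 0.001  0.004 -0.003] w 42.6 grip 61.1 F [-0.5  0.6 -1.9]
mid 0.155 units [ 4.56 10.33 -0.07]
mid 0.043 units [0.   0.   3.73]
```

Call:
carry_out(series=[[[0.16, 0.38, 0], [0, 0, 0]], [[0.4, 0.91, 0], [0, 0, 0]], [[0.4, 0.91, 0], [0, 0, 0]], [[0.4, 0.91, 0], [0, 0, 0]], [[0.4, 0.91, 0], [0, 0, 0]], [[0.4, 0.91, 0], [0, 0, 0]], [[0.4, 0.91, 0], [0, 0, 0]], [[0.4, 0.91, 0], [0, 0, 0]], [[0.4, 0.91, 0], [0, 0, 0]], [[0.4, 0.91, 0], [0, 0, 0]], [[0.4, 0.91, 0], [0, 0, 0]], [[0.27, 0.57, 0], [0, 0, 0]], [[0.13, 0.28, 0.4], [0, 0, 0]], [[0, 0, 0.8], [0, 0, 0]], [[0, 0, 0.9], [0, 0, 0]], [[0, 0, 0.9], [0, 0, 0]], [[0, 0, 0.4], [0, 0, 0]], [[0, 0, 0], [0, 0, 0]], [[0, 0, 0], [0, 0, 0]]])

```text
clock: 27.75
tool_pos: [0.6026, 0.0018, 0.0516]
tcp_rot: [0.999, 0.045, 0.0, 0.0]
contact_force: [2.1, -0.6, -1.5]
gripper_width: 0.501
gripper_force: 61.1
```

```bash
python3 -c "
from h import *
go(('mid',.043))"
```

```text
t 27.75 pos [0.6026 0.0018 0.0516] turn [ 0.002 -0.008  0.   ] w 42.6 grip 61.1 F [ 2.1 -0.6 -1.5]
mid 0.043 units [-0.02  0.01  0.29]
```

Call:
carry_out(series=[[[-0.02, 0, 0.15], [0, 0, 0]], [[0, 0, 0.06], [0, 0, 0]], [[0, 0, 0.05], [0, 0, 0]], [[0, 0, 0.03], [0, 0, 0]], [[0, 0, 0.02], [0, 0, 0]], [[0, 0, 0], [0, 0, 0]], [[0, 0, 0], [0, 0, 0]]])

```text
clock: 28.45
tool_pos: [0.6018, 0.0015, 0.0428]
tcp_rot: [0.999, 0.045, 0.0, 0.0]
contact_force: [-2.7, 1.3, 7.0]
gripper_width: 0.506
gripper_force: 61.7
```

Contact (7 N). I'll release and lift to clear.

Call:
carry_out(series=[[[0, 0, 0], [0, 0, 0]], [[0, 0, 0], [0, 0, 0]], [[0, 0, 0], [0, 0, 0]], [[0, 0, 0], [0, 0, 0]], [[0, 0, 0], [0, 0, 0]], [[0, 0, 0], [0, 0, 0]], [[0, 0, -0.3], [0, 0, 0]], [[0, 0, -0.6], [0, 0, 0]], [[0, 0, -0.9], [0, 0, 0]], [[0, 0, -0.9], [0, 0, 0]], [[0, 0, -0.9], [0, 0, 0]], [[0, 0, -0.3], [0, 0, 0]], [[0, 0, 0], [0, 0, 0]], [[0, 0, 0], [0, 0, 0]]], claw=1)

```text
clock: 29.85
tool_pos: [0.6012, 0.0016, 0.1576]
tcp_rot: [0.999, 0.045, -0.001, -0.0]
contact_force: [-0.4, -0.1, -0.7]
gripper_width: 1.001
gripper_force: 0.0
```

```bash
python3 -c "
from h import *
go(('cup',.12),('cup',.012))"
```

```text
t 29.85 pos [0.6012 0.0016 0.1576] turn [-0.005  0.017 -0.004] w 85.1 grip 0.0 F [-0.4 -0.1 -0.7]
cup 0.12 units [ -0.34 -11.85   1.25]
cup 0.012 units [0.  0.  3.6]
```

Call:
carry_out(series=[[[0, -0.4, 0], [0, 0, 0]], [[-0.03, -0.95, 0], [0, 0, 0]], [[-0.03, -0.95, 0], [0, 0, 0]], [[-0.03, -0.95, 0], [0, 0, 0]], [[-0.03, -0.95, 0], [0, 0, 0]], [[-0.03, -0.95, 0], [0, 0, 0]], [[-0.03, -0.95, 0], [0, 0, 0]], [[-0.03, -0.95, 0], [0, 0, 0]], [[-0.03, -0.95, 0], [0, 0, 0]], [[-0.03, -0.95, 0], [0, 0, 0]], [[-0.03, -0.95, 0], [0, 0, 0]], [[-0.04, -0.95, 0.2], [0, 0, 0]], [[0, -0.7, 0.4], [0, 0, 0]], [[0, -0.3, 0.4], [0, 0, 0]], [[0, 0, 0.25], [0, 0, 0]], [[0, 0, 0], [0, 0, 0]], [[0, 0, 0], [0, 0, 0]]])

```text
clock: 31.55
tool_pos: [0.5601, 0.3538, 0.1213]
tcp_rot: [0.999, 0.044, -0.0, 0.0]
contact_force: [-0.1, 1.0, 0.6]
gripper_width: 0.999
gripper_force: 0.0
```

```bash
python3 -c "
from h import *
from station import robot
go(('cup',.013))
c=robot.camera('side');cv2.imwrite('pics/s9.png',c['img'][...,::-1])
c=robot.camera('top');P=cloud(c);print('candle',blob(P,c,284,145,.08,.097,20))"
```

```text
t 31.55 pos [0.5601 0.3538 0.1213] turn [ 0.002  0.002 -0.014] w 84.9 grip 0.0 F [-0.1  1.   0.6]
cup 0.013 units [-0.03 -0.04  3.61]
candle [0.6011 0.0045 0.0446 0.6013 0.004  0.0421 0.0427 0.0894]
```

View pics/s9.png

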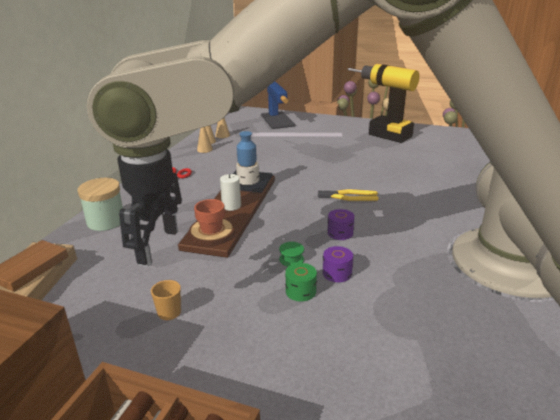

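Log with vase (247,165), candle (231,192) and pot (209,216) all stand upright. The candle measures (0.601, 0.004), about 3 mm off midway. Gripping the cup at (167,298).

Call:
carry_out(series=[[[-0.03, -0.04, 0.5], [0, 0, 0]], [[0, 0, 0.8], [0, 0, 0]], [[0, 0, 0.8], [0, 0, 0]], [[0, 0, 0.8], [0, 0, 0]], [[0, 0, 0.5], [0, 0, 0]], [[0, 0, 0.2], [0, 0, 0]], [[0, 0, 0], [0, 0, 0]], [[0, 0, 0], [0, 0, 0]]])

```text
clock: 32.45
tool_pos: [0.5594, 0.356, 0.0144]
tcp_rot: [0.999, 0.045, 0.001, -0.0]
contact_force: [0.4, -0.2, 1.0]
gripper_width: 1.002
gripper_force: 0.0
```

Call:
carry_out(series=[[[0, 0, 0], [0, 0, 0]], [[0, 0, 0], [0, 0, 0]], [[0, 0, 0], [0, 0, 0]], [[0, 0, 0], [0, 0, 0]], [[0, 0, 0], [0, 0, 0]], [[0, 0, 0], [0, 0, 0]], [[0, 0, 0], [0, 0, 0]], [[0, 0, 0], [0, 0, 0]], [[0, 0, 0], [0, 0, 0]]], claw=-1)

```text
clock: 33.35
tool_pos: [0.5593, 0.3556, 0.0143]
tcp_rot: [0.999, 0.045, 0.001, 0.0]
contact_force: [-0.5, -2.3, 5.7]
gripper_width: 0.563
gripper_force: 60.7
```

Call:
carry_out(series=[[[0, 0, -0.4], [0, 0, 0]], [[0, 0, -0.8], [0, 0, 0]], [[0, 0, -0.9], [0, 0, 0]], [[0, 0, -0.9], [0, 0, 0]], [[0, 0, -0.9], [0, 0, 0]], [[0, 0, -0.4], [0, 0, 0]], [[0, 0, 0], [0, 0, 0]], [[0, 0, 0], [0, 0, 0]]])

```text
clock: 34.15
tool_pos: [0.5583, 0.3557, 0.1411]
tcp_rot: [0.999, 0.045, -0.001, 0.0]
contact_force: [0.0, 0.2, -1.3]
gripper_width: 0.56
gripper_force: 61.9
```

```bash
python3 -c "
from h import *
go(('front',.14),('front',.016))"
```

```text
t 34.15 pos [0.5583 0.3557 0.1411] turn [ 0.005  0.016 -0.003] w 47.6 grip 61.9 F [ 0.   0.2 -1.3]
front 0.14 units [-3.02 11.89  0.04]
front 0.016 units [0.   0.   4.13]
```

Call:
carry_out(series=[[[-0.2, 0.4, 0], [0, 0, 0]], [[-0.35, 0.95, 0], [0, 0, 0]], [[-0.35, 0.95, 0], [0, 0, 0]], [[-0.35, 0.95, 0], [0, 0, 0]], [[-0.35, 0.95, 0], [0, 0, 0]], [[-0.35, 0.95, 0], [0, 0, 0]], [[-0.35, 0.95, 0], [0, 0, 0]], [[-0.35, 0.95, 0], [0, 0, 0]], [[-0.35, 0.95, 0], [0, 0, 0]], [[-0.02, 0.95, 0], [0, 0, 0]], [[0, 0.95, 0], [0, 0, 0]], [[0, 0.95, 0], [0, 0, 0]], [[0, 0.7, 0.3], [0, 0, 0]], [[0, 0.34, 0.7], [0, 0, 0]], [[0, 0, 0.9], [0, 0, 0]], [[0, 0, 0.9], [0, 0, 0]], [[0, 0, 0.7], [0, 0, 0]], [[0, 0, 0.2], [0, 0, 0]], [[0, 0, 0], [0, 0, 0]], [[0, 0, 0], [0, 0, 0]]])

```text
clock: 36.15
tool_pos: [0.5007, -0.0076, 0.0317]
tcp_rot: [0.999, 0.045, 0.0, 0.0]
contact_force: [0.1, -0.6, -0.2]
gripper_width: 0.559
gripper_force: 62.0
```

```bash
python3 -c "
from h import *
go(('front',.0145))"
```

```text
t 36.15 pos [ 0.5007 -0.0076  0.0317] turn [ 0.002 -0.005 -0.003] w 47.5 grip 62.0 F [ 0.1 -0.6 -0.2]
front 0.0145 units [-0.02 -0.    0.57]
```

Call:
carry_out(series=[[[-0.02, 0, 0.25], [0, 0, 0]], [[0, 0, 0.18], [0, 0, 0]], [[0, 0, 0.07], [0, 0, 0]], [[0, 0, 0.05], [0, 0, 0]], [[0, 0, 0.03], [0, 0, 0]], [[0, 0, 0.01], [0, 0, 0]], [[0, 0, 0], [0, 0, 0]], [[0, 0, 0], [0, 0, 0]]])

```text
clock: 36.95
tool_pos: [0.5001, -0.0076, 0.0142]
tcp_rot: [0.999, 0.045, 0.001, 0.0]
contact_force: [-1.1, 0.9, 6.1]
gripper_width: 0.562
gripper_force: 62.0
```

Call:
carry_out(series=[[[0, 0, 0], [0, 0, 0]], [[0, 0, 0], [0, 0, 0]], [[0, 0, 0], [0, 0, 0]], [[0, 0, 0], [0, 0, 0]], [[0, 0, 0], [0, 0, 0]], [[0, 0, 0], [0, 0, 0]], [[0, 0, -0.3], [0, 0, 0]], [[0, 0, -0.6], [0, 0, 0]], [[0, 0, -0.9], [0, 0, 0]], [[0, 0, -0.9], [0, 0, 0]], [[0, 0, -0.9], [0, 0, 0]], [[0, 0, -0.9], [0, 0, 0]], [[-0.5, 0.5, -0.5], [0, 0, 0]], [[-0.5, 0.9, 0], [0, 0, 0]], [[-0.5, 0.9, 0], [0, 0, 0]], [[-0.5, 0.9, 0], [0, 0, 0]], [[-0.5, 0.9, 0], [0, 0, 0]], [[-0.3, 0.9, 0], [0, 0, 0]], [[0, 0.5, 0], [0, 0, 0]], [[0, 0, 0], [0, 0, 0]]], claw=1)

```text
clock: 38.95
tool_pos: [0.4312, -0.1808, 0.1639]
tcp_rot: [0.999, 0.044, 0.0, 0.0]
contact_force: [-0.1, 0.0, -0.1]
gripper_width: 0.999
gripper_force: 0.0
```

```bash
python3 -c "
from h import *
from station import robot
go()
c=robot.camera('top');P=cloud(c);cv2.imwrite('pics/t10.png',c['img'][...,::-1])
X=np.array([.602,.0016]);y=np.deg2rad(5.15);M=np.array([[np.cos(y),np.sin(y)],[-np.sin(y),np.cos(y)]])
for n,u,v,a,b,r in[('cup',290,198,.04,.062,22),('candle',284,145,.08,.097,20),('vase',347,140,.135,.165,20),('logedge',347,145,.06,.165,24),('pot',225,150,.074,.095,26),('spool',220,241,.02,.036,22)]:
    q=blob(P,c,u,v,a,b,r);print(n,q,'plank frame',(M@(q[:2]-X)).round(4))
c=robot.camera('side');cv2.imwrite('pics/s10.png',c['img'][...,::-1])"
```

```text
t 38.95 pos [ 0.4312 -0.1808  0.1639] turn [ 0.006 -0.007 -0.025] w 84.9 grip 0.0 F [-0.1  0.  -0.1]
cup [ 0.5014 -0.0078  0.0496  0.5011 -0.008   0.0474  0.0476  0.0502] plank frame [-0.101  -0.0003]
candle [0.6013 0.0045 0.0445 0.6013 0.004  0.0422 0.0427 0.0893] plank frame [-0.0004  0.003 ]
vase [ 0.6123 -0.1176  0.0312  0.6122 -0.1177  0.029   0.0299  0.15  ] plank frame [-0.0004 -0.1196]
logedge [ 0.6053 -0.1132  0.0613  0.6047 -0.1139  0.0511  0.0595  0.1231] plank frame [-0.007  -0.1146]
pot [0.5903 0.1268 0.0632 0.5901 0.1266 0.0596 0.0613 0.0835] plank frame [-0.0004  0.1257]
spool [0.41   0.1388 0.0497 0.4098 0.1388 0.0472 0.048  0.0271] plank frame [-0.1789  0.1539]
```

View pics/t10.png

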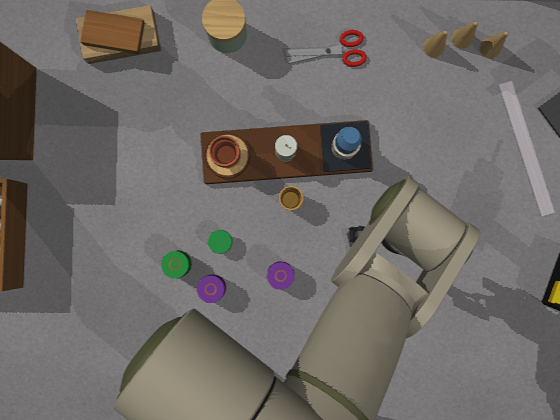

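View pics/s10.png

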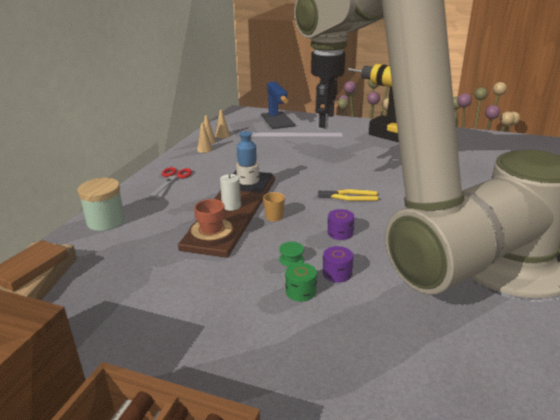

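The pot (225,152), candle (286,147), log with vase (347,141) and cup (291,197) all stand upright where they belong. Spool and pliers are unmoved and the arm is clear, so I'm handing in.

```bash
python3 -c "
from station import robot
print(robot.finish_job())"
```

```text
the job is handed in; nothing more can be done
None
```

The centrepiece is set out as asked and handed in at about 39 s: by the last pictures everything stood upright, let go and within about 5 mm of its target, with the spool and pliers where they lay; no verdict was returned at hand-in.

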